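Bring the middle-sized incense tin round to the serving tongue

ROBOT

A 7-joint arm with a two-finger parallel gripper is mounted at the origin on the work surface. World frame = base frame: x ahead of the robot, y to its left, z up, the work surface at z = 0. Lengths are in m, angles in rad, forces in N, time in s.
With the tool pointing down it reaches from about 0.4 to 0.85 m from the base axis. Payload 4.5 kg.
Tool frame: the origin (TCP) lies on the centre line of the jaws, within the pads' length; the fingertips stand 8 mm ahead of it and the grasp point (between the pads) lies 11 mm behind it; z points along the fingers, y is the direction in which the jaws open and shut (so a half turn about z gives the same grasp; the last joint's range is limited). The gripper opens to 85 mm and grips with 20 to 120 N. Pads are 22 mm wide; open, the fingers measure 114 mm over their backs; the gripper's body (76 mm by 85 mm) begins 54 mm behind the grasp point. The pads swing forward as they close: fully open they stand 13 mm farther back than shut.
Start: joints at [-1.277, 0.689, -0.195, 1.565, 0.157, 0.902, -0.215], TCP at [0.161, 0.604, 0.239] pointing down, gripper open.
Joint ranges: [-3.01, 3.01], [-0.46, 2.08], [-1.47, 1.51], [0.13, 2.56], [-1, 4.14], [0.04, 2.09], [-2.66, 2.66]. Speed limits (rad/s): [2.57, 2.57, 3.14, 3.14, 3.14, 3.14, 3.14].

INTERFACE

Orientations are given as a rotation vector (axis times angle).
In Python, from plant import * gives the robot as it stands.
- The arm moves only by the tool carry_out, never from a script. Its arguments are lists of equal length, an entry for each row: "jaw": the opening, from -1 (shut) to 1 (fully open); "delta_pos": the shift along the tool's x, y, z in units of 30 mm (1.0 is 30 mm), a list of three; "dr": the turn, a rotation vector about the tool's x, y, z in units of 6 degrees (1.0 is 6 degrees), a list of three. A call has 1 to 12 rows; each row shifts and turns the commanded pose from where the row before left it, along the tool's axes as they then stand; what a row does not reach is not made up. A row lasts 1/12 s, in which the tool goes at most 41.7 mm and 7.16 degrees, less where a joint would pass 70% of its speed; a pose out of reach is approached as far as the arm can. A call is refused whole if a number of a shift passes 1 or a number of a turn 1, either way. A call with a gripper value outside its range is refused whole. The fingers move at their own pace and stop on an object; "grip_force" is the grip in N (left out, the last holds). Time passes only in rows, so rows that do not move let the fingers close. It gives the time, the measured TCP pose, the force and the opening at its end, in the units of the state.
- sense(): the state, without advancing time (a new reading comes with each control period).
- grab_frame(name): name is "scene" or "top"; returns a dict with "img" (384x512x3 uint8, blue, green, red), "vertical_fov" (degrees; the focal length in pixels is half the picture's height over the tangent of half this angle, whatever the lens; pixels are square), "cx", "cy" (the principal point, pixels), "cam_to_world" (4x4, takes a point from camera to world coordinates). Camera axes: x right, y up, looking along -z (the intrinsics and any distortion apply to the point x, -y, -z); pixel columns grow to the right and rows downward; lengths in m; the calibration is good to about 2 mm. A picture is of the moment at which its call begins. There is no depth.
- close_job(): hands the job in, once; it reports no verdict.
The state is a dict: "time": time; "joint_positions": joint angles; "dq": joint speeds; "joint_torque": joint torques, N m; "eef_pos": TCP position; "tcp_rot": TCP orientation; "wrist_force": force on the tool from outside, world axes, zero at the start; "ft_torque": the same for the moment, N m; "width": opening from 0.0 (shut) to 1.0 (fully open).
Only numpy, scipy, OpenCV 4.12 (cv2) and the standard library are available. Lean on these libraries where they do the work, as an engineer would, in place of code of your own. Each camera call takes 0.05 s, during which the arm holds its last target. There are 200 camera calls.

TASK

Turn the incense dispenser's turret so that the middle-sized of its three tins stands at the serving tongue, and lock it there. The turret is held by a sprung plunger: lift its T-knob and give it a quarter turn so that it stays up by itself, let go, turn the turret by the bar on its axis, then turn the knob back and let the plunger drop fully home in the rim notch. Leave every tin in its pocket and do not disturb the things around.

Things in the scene. Friction and masses are not known exactly. Their poses are not given: they have to be found in the camera images.
- carousel: Fixed base of the dispenser: a maroon plastic plinth 244 mm across, 20 mm high; origin: centre of its underside, on the turret's axis; z up. Its -x side carries the flat serving tongue (62 mm wide, reaching 170 mm from the axis). Its +x side carries the plunger's bracket: a column 127 to 149 mm from the axis and an arm over the rim, underside 62 mm and top 75 mm high.
- collar (a point): Top middle of the steel collar on the bracket's arm, 113 mm from the turret's axis on the base's +x side, 91 mm above the ledge: two blocks (together 36 mm along the base's x, 34 mm along y) with a slot between them along x, 10 mm wide and 16 mm deep. The plunger runs through it.
- serving (a point): Point fixed to the base, 78 mm from the axis on the tongue's side, 34 mm high: where the middle of the pocket at the serving tongue lies.
- axis (a point): Point on the turret's axis at the height of the pocket floors, 34 mm above the ledge. The turret is an ivory disc 240 mm across with five pockets (low round walls 6 mm high, 47 mm inside) 78 mm from the axis, 40 degrees apart; three hold tins.
- turret (a joint): Turn of the turret in rad, anticlockwise seen from above, 0 at the start, stops at -1.75 and 1.75. Its raised rim (top 44 mm high) has a 12 mm wide notch every 40 degrees; the plunger's 8 mm round-ended pin locks in a notch, so the turret can be locked at each multiple of 0.698 rad.
- turret_grip (a point): Middle of the turret's bar grip on the axis, 78 mm above the ledge; turns with the turret. The bar is 46 mm long (along its x axis), 12 mm thick, 24 mm high, on a 24 mm round stem; at turret 0 it lies along the base's x.
- plunger (a joint): Lift of the plunger in m: 0 fully home in a notch, about 0.008 when the pin sits on top of the rim, about 0.014 when parked up, stop at 0.022. A spring draws it down with 5 to 8 N.
- knob (a joint): Turn of the plunger's T-knob in rad, anticlockwise seen from above, limits -1.7 and 1.7. At 0 its cross-pin (37 mm long, 7 mm thick) fits the collar's slot and the plunger can drop; lifted 14 mm or more it can be turned either way, and at about a quarter turn the cross-pin rests on top of the collar and keeps the plunger up.
- knob_grip (a point): Middle of the black T-knob's bar, 115 mm above the ledge with the plunger home; rises and turns with the knob. The bar is 44 mm long (along its x axis), 12 mm thick, 18 mm high; at knob 0 it lies along the base's x. Its lower edge is 15 mm above the collar.
- tin_small: It is a lidded plain aluminium tin of incense cones, 26 mm across and 20 mm high, standing in one of the turret's pockets; origin: centre of its underside.
- tin_middle: It is a lidded plain aluminium tin of incense cones, 34 mm across and 20 mm high, standing in one of the turret's pockets; origin: centre of its underside.
- tin_large: It is a lidded plain aluminium tin of incense cones, 42 mm across and 20 mm high, standing in one of the turret's pockets; origin: centre of its underside.
- pot: Blue glazed ceramic pot, 90 mm across, 75 mm high, a bystander; origin: centre of its underside.
- bell: Small brass-coloured bell, 60 mm across, 77 mm high, a bystander; origin: centre of its underside.
- dish: Round glass dish, 110 mm across, 30 mm high, a bystander; origin: centre of its underside.
- dancer: Wooden figurine of a dancer, about 100 mm wide, 176 mm high, a bystander; origin: centre of its underside.
Not all that is in view belongs to the job. What is shaped like the tin_middle but green or yellow is not meant.

How it is judged:
By the outcome, as a careful person would: the job done as asked, in the order asked, and still so for the second after the job is handed in, with the robot touching nothing.
It also fails if it takes over 53 s, if anything falls off the work surface, if the arm or the gripper's body presses on something with over 40 N, if the wrist force passes 120 N, or if a joint passes its speed limit or range.

## Working session

There is one attempt and no reset: what is moved stays moved. The work goes in short steps, Python scripts to look and compute and a tool call to move; the robot and the scene stay as the last step left them, time stands still between calls to the robot, and variables do not carry over. Pictures are saved under pics/ and viewed, about 8 in all and at most 12, crops included, and the job is handed in when it is done.

Besides the shell and the picture viewer there is one more tool, called after "Request:" in YAML: its name, and indented under it one key for each argument. carry_out: Moves the arm, as the interface text tells. Its arguments: {"type":"object","properties":{"jaw":{"type":"array","items":{"type":"number"}},"delta_pos":{"type":"array","items":{"type":"array","items":{"type":"number"}}},"dr":{"type":"array","items":{"type":"array","items":{"type":"number"}}},"grip_force":{"type":"number"}},"required":["jaw","delta_pos","dr"]}

```bash
ls; mkdir -p pics; python3 - <<'E'
from plant import *
import cv2,pickle,numpy as np
s=sense();print(s)
d={}
for n in("scene","top"):
    f=grab_frame(n);d[n]=f;cv2.imwrite(f"pics/{n}0.png",f["img"]);print({k:v for k,v in f.items() if k!="img"})
pickle.dump(d,open("f0.pkl","wb"))
cv2.imwrite("pics/both0.png",np.hstack([cv2.resize(d[n]["img"],(400,300)) for n in d]))
E
```

```text
pics
{'time': 0.0, 'joint_positions': array([-1.27720757,  0.68999042, -0.19451241,  1.56638064,  0.157296  ,
        0.90251872, -0.21511305]), 'dq': array([ 8.00564322e-04, -2.29973720e-04, -4.37599398e-04, -6.28418807e-04,
       -6.36004247e-05, -6.69031395e-04, -1.38468351e-03]), 'joint_torque': array([-5.54294138e-05, -5.39612031e+01, -1.26670104e+00, -1.58543551e+01,
        9.09643772e-03,  9.42669081e-03,  2.29076150e-06]), 'eef_pos': array([0.16042858, 0.6033758 , 0.23847024]), 'tcp_rot': array([-4.06802181e-01, -3.11503362e+00,  2.98811371e-03]), 'wrist_force': array([ 0.79358698, -0.2048311 , -0.09501196]), 'ft_torque': array([ 0.05531199, -0.0418182 ,  0.0212368 ]), 'width': 1.004114665689621}
{'vertical_fov': 48.99095162420125, 'cx': 252.18044338945774, 'cy': 188.76193347737677, 'cam_to_world': array([[-0.18822163, -0.78992351,  0.58360386,  1.13545496],
       [ 0.98209541, -0.1561156 ,  0.1054349 ,  0.12062697],
       [ 0.00782416,  0.5929998 ,  0.80516459,  0.94454868],
       [ 0.        ,  0.        ,  0.        ,  1.        ]])}
{'vertical_fov': 54.31236195843219, 'cx': 253.13534843236647, 'cy': 195.85768879777646, 'cam_to_world': array([[-0.01555649,  0.99419268, -0.10648428,  0.40913859],
       [-0.99976566, -0.01386287,  0.01662668, -0.00268669],
       [ 0.01505394,  0.10671798,  0.99417536,  1.14005825],
       [ 0.        ,  0.        ,  0.        ,  1.        ]])}
```

View pics/scene0.png

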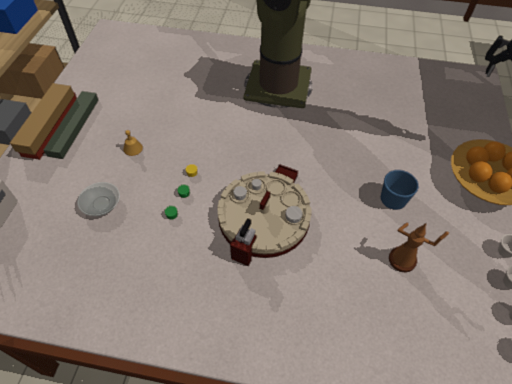

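View pics/top0.png

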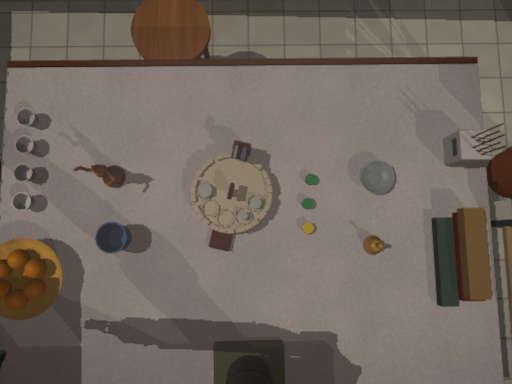

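The scene view shows the turret around (264,212), with the bracket at (243,245) and the tongue at (287,172). In the top view these are at (231,193), (241,151) and (221,240). The green and yellow tins are decoys on the table. Next, zoomed crops.

```bash
python3 - <<'E'
import pickle,cv2,numpy as np
d=pickle.load(open("f0.pkl","rb"))
a=d["top"]["img"][135:255,180:285];b=d["scene"]["img"][155:275,210:318]
r=lambda i:cv2.resize(i,None,fx=3.7,fy=3.7,interpolation=cv2.INTER_CUBIC)
cv2.imwrite("pics/crop0.png",np.hstack([r(a),r(b)]))
E
```

```text
(no output)
```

View pics/crop0.png

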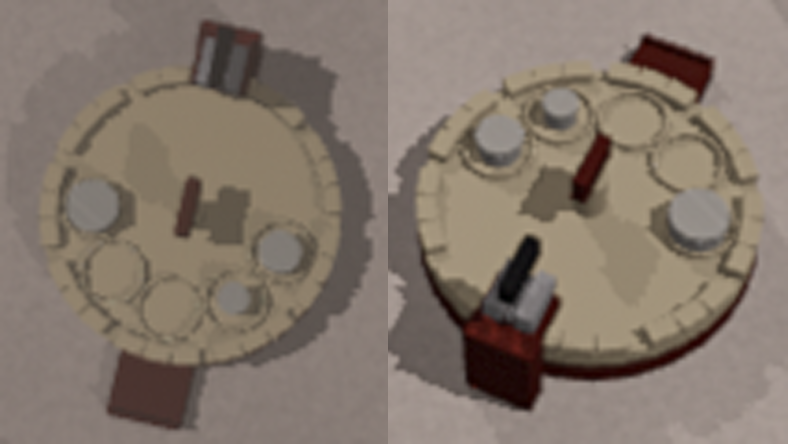

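The middle tin is two pockets clockwise-wards: it sits on the -y side and the tongue faces the robot, so the turret must turn -80° (-1.396 rad). Next I measure the axis, yaw, knob and bar.

```bash
cat > h.py <<'E'
import numpy as np,cv2,pickle
from scipy.optimize import least_squares
def ray(f,p):
    p=np.atleast_2d(p).astype(float);fl=192/np.tan(np.radians(f["vertical_fov"]/2))
    d=np.c_[(p[:,0]-f["cx"])/fl,-(p[:,1]-f["cy"])/fl,-np.ones(len(p))]
    T=f["cam_to_world"];return T[:3,3],d@T[:3,:3].T
def onz(f,p,z):
    o,d=ray(f,p);return o+d*((z-o[2])/d[:,2])[:,None]
def proj(f,X):
    X=np.atleast_2d(X);T=f["cam_to_world"];fl=192/np.tan(np.radians(f["vertical_fov"]/2))
    c=(X-T[:3,3])@T[:3,:3];return np.c_[f["cx"]+fl*c[:,0]/-c[:,2],f["cy"]-fl*c[:,1]/-c[:,2]]
def blob(m,near):
    n,l,s,c=cv2.connectedComponentsWithStats(m.astype(np.uint8))
    ok=[i for i in range(1,n) if s[i,4]>=12]
    i=min(ok,key=lambda i:np.hypot(*(c[i]-near)));return l==i,c[i],s[i,4]
E
python3 - <<'E'
from h import *
d=pickle.load(open("f0.pkl","rb"))
for n,c0 in(("top",(231,193)),("scene",(264,212))):
    f=d[n];im=f["img"].astype(int);hsv=cv2.cvtColor(f["img"],cv2.COLOR_BGR2HSV).astype(int)
    sat=(im[...,2]-im[...,0])
    yy,xx=np.mgrid[:384,:512];near=np.hypot(xx-c0[0],yy-c0[1])<62
    iv=(sat>22)&(hsv[...,0]>10)&(hsv[...,0]<35)&near&(hsv[...,2]>60)
    m,c,a=blob(iv,c0);print(n,"ivory",c,a)
    cs,_=cv2.findContours(m.astype(np.uint8),cv2.RETR_EXTERNAL,cv2.CHAIN_APPROX_NONE)
    h=cv2.convexHull(max(cs,key=cv2.contourArea))[:,0].astype(float)
    # densify the hull contour
    P=onz(f,h,.044)[:,:2]
    r=least_squares(lambda q:np.hypot(P[:,0]-q[0],P[:,1]-q[1])-q[2],[*P.mean(0),.12],loss="soft_l1",f_scale=.002)
    print(" circle",r.x.round(4),"res",np.abs(r.fun).mean().round(4))
    red=(hsv[...,1]>110)&((hsv[...,0]<8)|(hsv[...,0]>172))&near
    nn,l,s,cc=cv2.connectedComponentsWithStats(red.astype(np.uint8))
    for i in range(1,nn):
        if s[i,4]>15:
            p=np.argwhere(l==i)[:,::-1];print(" red",cc[i].round(1),s[i,4],cv2.minAreaRect(p.astype(np.float32)))
    blk=(hsv[...,2]<45)&near
    nn,l,s,cc=cv2.connectedComponentsWithStats(blk.astype(np.uint8))
    for i in range(1,nn):
        if s[i,4]>10:
            p=np.argwhere(l==i)[:,::-1];print(" blk",cc[i].round(1),s[i,4],cv2.minAreaRect(p.astype(np.float32)))
E
```

```text
top ivory [230.75836939 193.35231155] 4391
 circle [0.5382 0.0445 0.1205] res 0.0003
scene ivory [265.48459107 211.0246938 ] 5062
 circle [0.5384 0.0451 0.1232] res 0.0018
 red [286.9 171.6] 162 ((286.679931640625, 171.5552520751953), (20.65115737915039, 9.048187255859375), 25.201122283935547)
 red [264.3 200.1] 84 ((264.3000183105469, 199.90000915527344), (4.919349670410156, 18.335756301879883), 26.56505012512207)
 red [248.9 250.9] 585 ((262.2474670410156, 249.42669677734375), (82.0975112915039, 30.890100479125977), 2.7927021980285645)
 blk [287.3 168.6] 21 ((287.0, 168.50003051757812), (16.760072708129883, 0.9486831426620483), 18.434946060180664)
 blk [261.5 206.3] 18 ((261.20001220703125, 206.10003662109375), (4.0249223709106445, 4.472135543823242), 26.56505012512207)
 blk [244.8 227.9] 97 ((244.94119262695312, 227.76470947265625), (5.830951690673828, 18.178848266601562), 30.963754653930664)
 blk [227.2 237.8] 36 ((226.14312744140625, 236.76394653320312), (17.62063980102539, 6.036136627197266), 37.5685920715332)
 blk [249.1 254.8] 361 ((264.413818359375, 253.87879943847656), (18.77585220336914, 68.0661392211914), 87.47388458251953)
```

```bash
python3 - <<'E'
from h import *
d=pickle.load(open("f0.pkl","rb"));t,s=d["top"],d["scene"]
A=np.array([.5383,.0448])
h=cv2.cvtColor(t["img"],cv2.COLOR_BGR2HSV).astype(int)
yy,xx=np.mgrid[:384,:512]
def rep(nm,f,p,z,fl=0):
    X=onz(f,p,z)[0,:2]-A;print(nm,np.round(p,1),(X+A).round(4),"r",np.hypot(*X).round(4),"ang",np.degrees(np.arctan2(*(X*(-1)**fl)[::-1])).round(1))
rep("knob scene",s,(244.9,227.8),.117); 
red=(h[...,1]>75)&((h[...,0]<9)|(h[...,0]>171))
for c,z,nm,fl in(((221,240),.02,"tongue",1),((231,191),.088,"bar",0)):
    m,cc,a=blob(red&(np.hypot(xx-c[0],yy-c[1])<16),c);print(a);rep(nm,t,cc,z,fl)
    p=np.argwhere(m)[:,::-1].astype(np.float32);v=cv2.fitLine(p,cv2.DIST_L2,0,.01,.01)[:,0]
    q=onz(t,[cc-8*v[:2],cc+8*v[:2]],z);e=q[1]-q[0];print("  dir",np.degrees(np.arctan2(e[1],e[0])).round(1))
print("bracket V");print(h[140:162,232:252,2])
g=(h[...,2]<80)&(np.hypot(xx-241,yy-150)<14)
m,cc,a=blob(g,(241,150));print(a);rep("dark strip",t,cc,.12)
for y in(0,): pass
for yaw in(-10,-12,-14):
    u=np.array([np.cos(np.radians(yaw)),np.sin(np.radians(yaw))]);k=[*(A+.113*u),.117]
    print(yaw,np.round(k,4),proj(t,k).round(1),proj(s,k).round(1))
E
```

```text
knob scene [244.9 227.8] [0.6476 0.0168] r 0.1128 ang -14.4
317
tongue [220.1 240.3] [0.3979 0.0786] r 0.1444 ang -13.5
  dir -102.2
49
bar [230.3 190.6] [0.5378 0.0441] r 0.0008 ang -125.4
  dir -14.2
bracket V
[[125 120 109 100  99 104 111 115 123 125 130 136 135 134 134 134 135 137
  134 133]
 [126 114  89  78  79  82  87  87  94 101 108 124 135 133 134 136 137 137
  135 132]
 [127 112  80  75  78  81  75  61  62  68  75  90 103 103 109 120 125 137
  136 134]
 [126 110  72  71  73  75  71  56  56  55  56  65  75  78  82  88  92 104
  117 135]
 [120  99  69  72  74  72  69  56  55  56  54  63  75  76  79  81  83  80
   88 119]
 [118  93  72  85  98  91  73  56  55  55  56  65  76  79  82  81  80  75
   83 118]
 [115  87  74  93 108  98  71  56  55  55  61  70  74  76  77  76  67  65
   84 121]
 [114  84  79 100 107  96  65  56  55  54  62  76  79  80  78  71  62  60
   74  99]
 [113  85  84 106 108  94  58  55  55  54  64  80  81  82  77  66  60  59
   67  84]
 [112  82  89 109 104  85  56  56  55  56  68  82  82  82  76  63  61  60
   66  83]
 [110  76  90 109 102  80  56  55  55 
[... 523 characters left out ...]
80  69  60  70  85  83
   86  92]
 [ 69  86  96  89  66  52  53  55  69  83  83  83  78  65  61  76  94  88
   85  91]
 [121 118 105  91  73  57  59  62  67  82  83  82  75  62  65  80  93  90
   92  93]
 [141 139 132 127 124 114  93  74  69  72  76  76  71  60  68  85  93  91
   95  95]
 [142 141 141 141 141 138 130 112  87  84  80  79  68  60  67  85  92  94
   95  96]
 [142 141 141 141 141 141 140 136 127 126 114  91  87  85  86  89  86  91
   95  95]]
189
dark strip [242.2 150.2] [0.6464 0.0087] r 0.1139 ang -18.5
-10 [0.6496 0.0252 0.117 ] [[236.3 149.4]] [[248.3 229.2]]
-12 [0.6488 0.0213 0.117 ] [[237.7 149.6]] [[246.7 228.6]]
-14 [0.6479 0.0175 0.117 ] [[239.  149.9]] [[245.2 228. ]]
```

```bash
cat >> h.py <<'E'
from scipy.spatial.transform import Rotation as R
def go(s,tgt,xyaw):
    """remaining shift (units of 30mm, tool axes) and z turn (units of 6deg) to put TCP at tgt with tool x at xyaw deg"""
    r=R.from_rotvec(s["tcp_rot"]).as_matrix();d=r.T@(np.array(tgt)-s["eef_pos"])/.03
    y=np.radians(xyaw);G=np.c_[[np.cos(y),np.sin(y),0],[np.sin(y),-np.cos(y),0],[0,0,-1]]
    w=np.degrees(R.from_matrix(r.T@G).as_rotvec())/6
    print("t",round(s["time"],2),"pos",s["eef_pos"].round(4),"shift",d.round(2),"turn",w.round(2),"q7",s["joint_positions"][6].round(2),"w",round(s["width"],3),"F",s["wrist_force"].round(1))
E
python3 -c "
from plant import *;from h import *
go(sense(),[.6478,.0175,.2],166)"
```

```text
t 0.1 pos [0.1604 0.6034 0.2385] shift [-20.72 -14.7    1.31] turn [-0.02  0.   -0.15] q7 -0.22 w 0.996 F [-0.5 -0.1 -0.4]
```

Request:
carry_out:
  jaw: [1,1,1,1,1,1,1,1,1,1,1,1]
  delta_pos:
    - [-0.5,-0.35,0]
    - [-1,-0.7,0]
    - [-1,-0.7,0]
    - [-1,-0.7,0]
    - [-1,-0.7,0]
    - [-1,-0.7,0]
    - [-1,-0.7,0]
    - [-1,-0.7,0]
    - [-1,-0.7,0]
    - [-1,-0.7,0]
    - [-1,-0.7,0]
    - [-1,-0.7,0]
  dr:
    - [0,0,0]
    - [0,0,0]
    - [0,0,0]
    - [0,0,0]
    - [0,0,0]
    - [0,0,0]
    - [0,0,0]
    - [0,0,0]
    - [0,0,0]
    - [0,0,0]
    - [0,0,0]
    - [0,0,0]

```text
time: 1.1
eef_pos: [0.4327, 0.2803, 0.2391]
tcp_rot: [-0.407, -3.115, 0.001]
wrist_force: [0.1, -0.0, 0.0]
width: 0.999
```

Request:
carry_out:
  jaw: [1,1,1,1,1,1,1,1,1,1]
  delta_pos:
    - [-1,-0.7,0]
    - [-1,-0.7,0]
    - [-1,-0.7,0]
    - [-1,-0.7,0]
    - [-1,-0.7,0]
    - [-1,-0.7,0]
    - [-1,-0.7,0]
    - [-1,-0.7,0]
    - [-0.5,-0.35,0.5]
    - [0,0,0.5]
  dr:
    - [0,0,0]
    - [0,0,0]
    - [0,0,0]
    - [0,0,0]
    - [0,0,0]
    - [0,0,0]
    - [0,0,0]
    - [0,0,0]
    - [0,0,0]
    - [0,0,0]

```text
time: 1.93
eef_pos: [0.6361, 0.0371, 0.2089]
tcp_rot: [0.42, 3.109, -0.005]
wrist_force: [0.2, -1.4, -0.3]
width: 0.998
```

```bash
python3 -c "
from plant import *;from h import *
go(sense(),[.6478,.0175,.106],166)"
```

```text
t 1.93 pos [0.6361 0.0371 0.2089] shift [-0.53 -0.52  3.43] turn [-0.03  0.05 -0.23] q7 0.96 w 0.998 F [ 0.2 -1.4 -0.3]
```

Request:
carry_out:
  jaw: [0.6,0.6,0.4,0.3,0.3,0.3]
  delta_pos:
    - [-0.3,-0.25,0]
    - [-0.23,-0.27,0]
    - [0,0,0.6]
    - [0,0,0.6]
    - [0,0,0.5]
    - [0,0,0]
  dr:
    - [0,0,-0.23]
    - [0,0,0]
    - [0,0,0]
    - [0,0,0]
    - [0,0,0]
    - [0,0,0]

```text
time: 2.43
eef_pos: [0.6421, 0.0242, 0.1555]
tcp_rot: [-0.37, -3.114, 0.003]
wrist_force: [-0.5, 1.0, 0.2]
width: 0.648
```

```bash
python3 -c "
from plant import *;from h import *
go(sense(),[.6478,.0175,.106],166)
f=grab_frame('scene');g=grab_frame('top')
r=lambda i:cv2.resize(i,None,fx=3.6,fy=3.6,interpolation=cv2.INTER_CUBIC)
cv2.imwrite('pics/c1.png',np.hstack([r(g['img'][110:250,180:290]),r(f['img'][140:280,205:315])]))"
```

```text
t 2.43 pos [0.6421 0.0242 0.1555] shift [-0.24 -0.17  1.65] turn [-0.02 -0.05  0.08] q7 1.0 w 0.648 F [-0.5  1.   0.2]
```

View pics/c1.png

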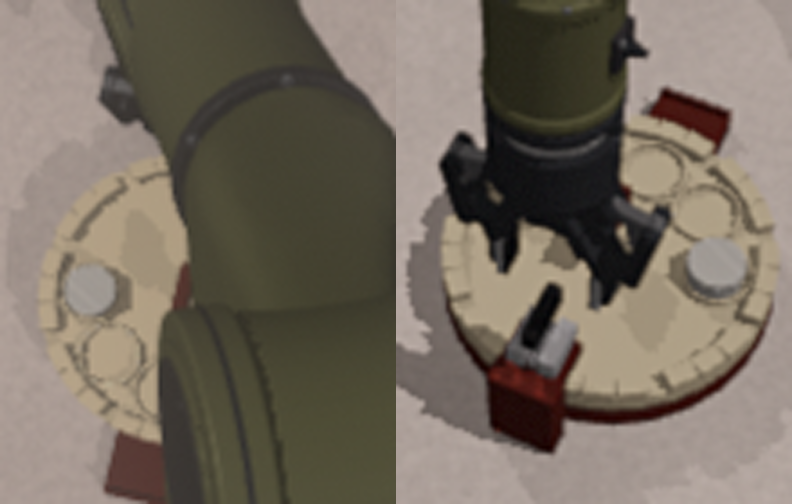

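The jaws straddle the knob's bar line, with fingertips near scene (248,219). The knob is at (245,228) below and in front, as expected from the height. I go down onto it.

Request:
carry_out:
  jaw: [0.3,0.3,0.3,0.3,0.3,0.3]
  delta_pos:
    - [-0.24,-0.17,0]
    - [0,0,0.3]
    - [0,0,0.5]
    - [0,0,0.5]
    - [0,0,0.3]
    - [0,0,0]
  dr:
    - [0,0,0]
    - [0,0,0]
    - [0,0,0]
    - [0,0,0]
    - [0,0,0]
    - [0,0,0]

```text
time: 3.03
eef_pos: [0.6488, 0.0178, 0.1084]
tcp_rot: [-0.369, -3.117, 0.002]
wrist_force: [-0.4, -0.5, 0.4]
width: 0.643
```

```bash
python3 -c "
from plant import *;from h import *
go(sense(),[.6478,.0175,.106],166)
f=grab_frame('scene');go(sense(),[.6478,.0175,.106],166)
r=lambda i:cv2.resize(i,None,fx=5,fy=5,interpolation=cv2.INTER_CUBIC)
cv2.imwrite('pics/c2.png',r(f['img'][170:280,205:315]))"
```

```text
t 3.03 pos [0.6488 0.0178 0.1084] shift [ 0.03 -0.02  0.08] turn [-0.01 -0.03  0.08] q7 0.99 w 0.643 F [-0.4 -0.5  0.4]
t 3.08 pos [0.6495 0.018  0.1096] shift [ 0.05 -0.03  0.12] turn [-0.01 -0.01  0.08] q7 0.99 w 0.649 F [-0.3 -1.   0.1]
```

View pics/c2.png

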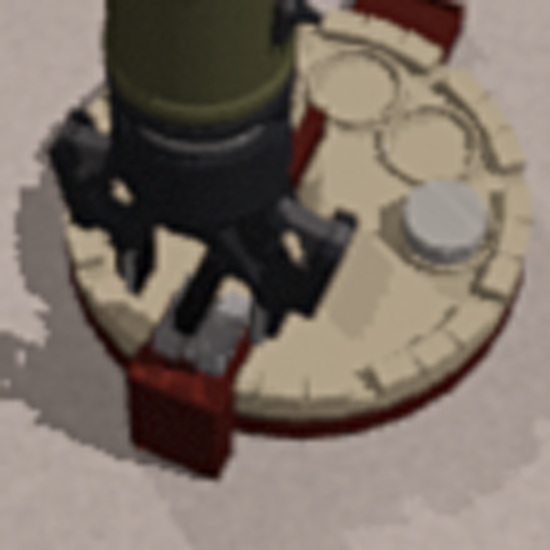

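Fingertips straddle the bar, at crop (135,285) and (270,330) with the bar end at (185,325). Close now.

Request:
carry_out:
  jaw: [0,-0.3,-0.6,-1,-1,-1,-1,-1]
  delta_pos:
    - [0,0,0]
    - [0,0,0]
    - [0,0,0]
    - [0,0,0]
    - [0,0,0]
    - [0,0,0]
    - [0,0,0]
    - [0,0,0]
  dr:
    - [0,0,0]
    - [0,0,0]
    - [0,0,0]
    - [0,0,0]
    - [0,0,0]
    - [0,0,0]
    - [0,0,0]
    - [0,0,0]
  grip_force: 50

```text
time: 3.75
eef_pos: [0.6503, 0.017, 0.1114]
tcp_rot: [0.371, 3.118, -0.002]
wrist_force: [-1.9, -2.2, 5.9]
width: 0.124
```

Request:
carry_out:
  jaw: [-1,-1,-1,-1,-1,-1]
  delta_pos:
    - [0,0,-0.1]
    - [0,0,-0.15]
    - [0,0,-0.15]
    - [0,0,-0.15]
    - [0,0,-0.05]
    - [0,0,0]
  dr:
    - [0,0,0]
    - [0,0,0]
    - [0,0,0]
    - [0,0,0]
    - [0,0,0]
    - [0,0,0]

```text
time: 4.25
eef_pos: [0.6499, 0.0172, 0.1284]
tcp_rot: [0.37, 3.12, -0.002]
wrist_force: [2.4, -4.4, -7.7]
width: 0.128
```

Request:
carry_out:
  jaw: [-1,-1,-1,-1,-1,-1,-1,-1,-1]
  delta_pos:
    - [0,0,0]
    - [0,0,0]
    - [0,0,0]
    - [0,0,0]
    - [0,0,0]
    - [0,0,0]
    - [0,0,0]
    - [0,0,0]
    - [0,0,0]
  dr:
    - [0,0,0.5]
    - [0,0,0.8]
    - [0,0,0.8]
    - [0,0,0.8]
    - [0,0,0.8]
    - [0,0,0.8]
    - [0,0,0.8]
    - [0,0,0.7]
    - [0,0,0]

```text
time: 5.0
eef_pos: [0.649, 0.0156, 0.1276]
tcp_rot: [-1.322, -2.85, 0.007]
wrist_force: [1.3, -7.8, -7.1]
width: 0.126
```

```bash
python3 -c "
from plant import *;from h import *
s=sense();go(s,[.6478,.0175,.1284],76);print(s['ft_torque'])"
```

```text
t 5.0 pos [0.649  0.0156 0.1276] shift [ 0.08  0.01 -0.03] turn [-0.03  0.03  9.04] q7 0.53 w 0.126 F [ 1.3 -7.8 -7.1]
[-1.61113845 -0.4173267  -0.00829975]
```

Request:
carry_out:
  jaw: [-1,-1,-1,-1,-1,-1,-1,-1,-1,-1,-1,-1]
  delta_pos:
    - [0,0,0]
    - [0,0,0]
    - [0,0,0]
    - [0,0,0]
    - [0,0,0]
    - [0,0,0]
    - [0,0,0]
    - [0,0,0]
    - [0,0,0]
    - [0,0,0]
    - [0,0,0]
    - [0,0,0]
  dr:
    - [0,0,0.8]
    - [0,0,0.8]
    - [0,0,0.8]
    - [0,0,0.8]
    - [0,0,0.8]
    - [0,0,0.8]
    - [0,0,0.8]
    - [0,0,0.8]
    - [0,0,0.8]
    - [0,0,0.8]
    - [0,0,0.8]
    - [0,0,0.2]

```text
time: 6.0
eef_pos: [0.6465, 0.0149, 0.1268]
tcp_rot: [-2.472, -1.937, 0.013]
wrist_force: [-3.4, -7.5, -6.9]
width: 0.129
```

```bash
python3 -c "
from plant import *;from h import *
s=sense();go(s,[.6478,.0175,.1284],76);print(s['ft_torque'])"
```

```text
t 6.0 pos [0.6465 0.0149 0.1268] shift [ 0.09  0.02 -0.05] turn [-0.06  0.06  0.03] q7 -0.15 w 0.129 F [-3.4 -7.5 -6.9]
[-1.97831373  0.38247276  0.04407772]
```

Request:
carry_out:
  jaw: [-1,-1,-1,-1]
  delta_pos:
    - [0,0,0.05]
    - [0,0,0.05]
    - [0,0,0]
    - [0,0,0]
  dr:
    - [0,0,0]
    - [0,0,0]
    - [0,0,0]
    - [0,0,0]

```text
time: 6.33
eef_pos: [0.6466, 0.0149, 0.1253]
tcp_rot: [-2.468, -1.942, 0.012]
wrist_force: [-5.5, -9.0, 1.3]
width: 0.127
```

Request:
carry_out:
  jaw: [-0.6,0.0,0.4,0.4,0.4,0.4,0.4,0.4,0.4]
  delta_pos:
    - [0,0,0]
    - [0,0,0]
    - [0,0,0]
    - [0,0,0]
    - [0,0,-0.4]
    - [0,0,-0.8]
    - [0,0,-0.8]
    - [0,0,-0.4]
    - [0,0,0]
  dr:
    - [0,0,0]
    - [0,0,0]
    - [0,0,0]
    - [0,0,0]
    - [0,0,0]
    - [0,0,0]
    - [0,0,0]
    - [0,0,0]
    - [0,0,0]

```text
time: 7.08
eef_pos: [0.6524, 0.0186, 0.2013]
tcp_rot: [2.464, 1.943, 0.01]
wrist_force: [0.6, 0.9, -0.2]
width: 0.702
```

```bash
python3 -c "
from plant import *;from h import *
go(sense(),[.5383,.0448,.15],166)
f=grab_frame('scene')
r=lambda i:cv2.resize(i,None,fx=5,fy=5,interpolation=cv2.INTER_CUBIC)
cv2.imwrite('pics/c3.png',r(f['img'][170:280,205:315]))"
```

```text
t 7.08 pos [0.6524 0.0186 0.2013] shift [-0.04 -3.91  1.68] turn [  0.07   0.03 -14.91] q7 -0.16 w 0.702 F [ 0.6  0.9 -0.2]
```

View pics/c3.png

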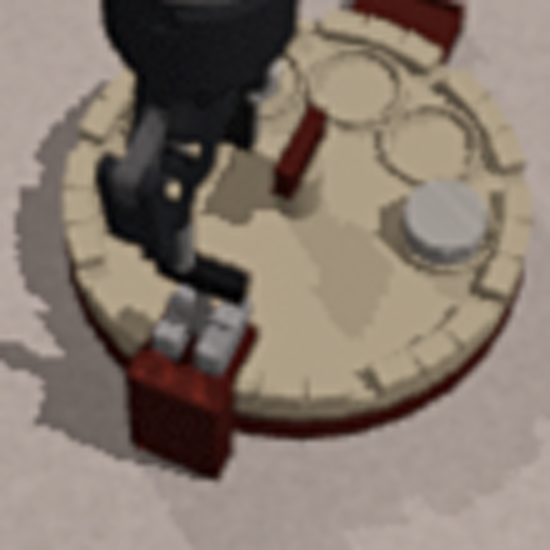

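The T-knob is now crosswise and up: a black bar spans the collar at crop (205,280) and the slot is empty. Go to the turret's bar.

Request:
carry_out:
  jaw: [0.4,0.4,0.4,0.4,0.4,0.4,0.4,0.4,0.4,0.4,0.4,0.4]
  delta_pos:
    - [0,-0.6,0]
    - [0,-1,0]
    - [0,-1,0]
    - [0,-0.9,0]
    - [0,-0.4,0]
    - [0,0,0]
    - [0,0,0]
    - [0,0,0]
    - [0,0,0]
    - [0,0,0]
    - [0,0,0]
    - [0,0,0]
  dr:
    - [0,0,0]
    - [0,0,0]
    - [0,0,0]
    - [0,0,-0.5]
    - [0,0,-1]
    - [0,0,-1]
    - [0,0,-1]
    - [0,0,-1]
    - [0,0,-1]
    - [0,0,-1]
    - [0,0,-1]
    - [0,0,-1]

```text
time: 8.13
eef_pos: [0.535, 0.0452, 0.1961]
tcp_rot: [-1.381, -2.819, 0.002]
wrist_force: [0.0, -0.4, 0.2]
width: 0.697
```

Request:
carry_out:
  jaw: [0.4,0.4,0.4,0.4,0.4,0.4,0.4,0.4]
  delta_pos:
    - [0,0,0]
    - [0,0,0]
    - [0,0,0]
    - [0,0,0.4]
    - [0,0,0.6]
    - [0,0,0.6]
    - [0,0,0]
    - [0,0,0]
  dr:
    - [0,0,-1]
    - [0,0,-1]
    - [0,0,-1]
    - [0,0,-1]
    - [0,0,-1]
    - [0,0,-1]
    - [0,0,-0.5]
    - [0,0,0]

```text
time: 8.8
eef_pos: [0.5342, 0.045, 0.1472]
tcp_rot: [-0.366, -3.115, 0.0]
wrist_force: [-0.2, -0.2, -0.2]
width: 0.701
```

```bash
python3 -c "
from plant import *;from h import *
go(sense(),[.5383,.0448,.069],166)"
```

```text
t 8.8 pos [0.5342 0.045  0.1472] shift [-0.15  0.03  2.6 ] turn [-0.01 -0.05  0.1 ] q7 0.88 w 0.701 F [-0.2 -0.2 -0.2]
```

Request:
carry_out:
  jaw: [0.4,0.3,0.2,0.2,0.2,0.2,0.2]
  delta_pos:
    - [-0.15,0.03,0.2]
    - [0,0,0.6]
    - [0,0,0.7]
    - [0,0,0.6]
    - [0,0,0.3]
    - [0,0,0.15]
    - [0,0,0]
  dr:
    - [0,0,0]
    - [0,0,0]
    - [0,0,0]
    - [0,0,0]
    - [0,0,0]
    - [0,0,0]
    - [0,0,0]

```text
time: 9.38
eef_pos: [0.5404, 0.045, 0.0721]
tcp_rot: [-0.37, -3.119, 0.0]
wrist_force: [0.3, -0.6, -1.1]
width: 0.601
```

Request:
carry_out:
  jaw: [-0.1,-0.4,-0.7,-1,-1,-1,-1]
  delta_pos:
    - [0,0,0]
    - [0,0,0]
    - [0,0,0]
    - [0,0,0]
    - [0,0,0]
    - [0,0,0]
    - [0,0,0]
  dr:
    - [0,0,0]
    - [0,0,0]
    - [0,0,0]
    - [0,0,0]
    - [0,0,0]
    - [0,0,0]
    - [0,0,0]

```text
time: 9.97
eef_pos: [0.5411, 0.0439, 0.074]
tcp_rot: [0.371, 3.118, -0.001]
wrist_force: [-0.8, -2.6, 6.5]
width: 0.219
```

```bash
python3 -c "
from plant import *;from h import *
go(sense(),[.5383,.0448,.069],86)"
```

```text
t 9.97 pos [0.5411 0.0439 0.074 ] shift [0.1  0.01 0.17] turn [1.000e-02 2.000e-02 1.341e+01] q7 0.84 w 0.219 F [-0.8 -2.6  6.5]
```

Request:
carry_out:
  jaw: [-1,-1,-1]
  delta_pos:
    - [0,0,0]
    - [0,0,0]
    - [0,0,0]
  dr:
    - [0,0,0]
    - [0,0,0]
    - [0,0,0]

```text
time: 10.22
eef_pos: [0.5411, 0.0439, 0.074]
tcp_rot: [0.371, 3.118, -0.001]
wrist_force: [-1.1, -1.8, 5.6]
width: 0.225
```

```bash
python3 -c "
from plant import *;from h import *
f=grab_frame('scene')
r=lambda i:cv2.resize(i,None,fx=6,fy=6,interpolation=cv2.INTER_CUBIC)
cv2.imwrite('pics/c4.png',r(f['img'][160:260,205:325]))"
```

```text
(no output)
```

View pics/c4.png

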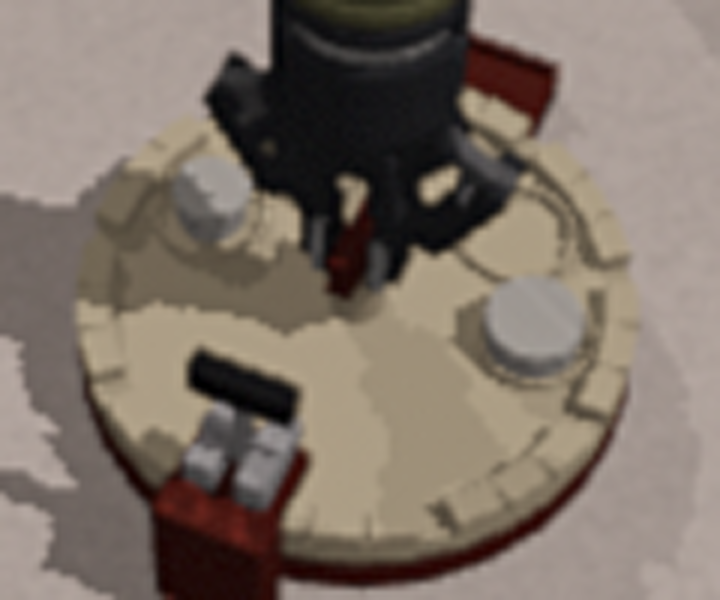

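The jaws are on the bar near (350,255) in the crop. Their opening of 0.22 suggests the tips touch the 24 mm stem, so I open, rise 4 mm and close again. The knob is clearly parked crosswise at (245,385).

Request:
carry_out:
  jaw: [-0.5,-0.2,-0.2,-0.2,-0.5,-1,-1,-1,-1]
  delta_pos:
    - [0,0,0]
    - [0,0,0]
    - [0,0,-0.14]
    - [0,0,0]
    - [0,0,0]
    - [0,0,0]
    - [0,0,0]
    - [0,0,0]
    - [0,0,0]
  dr:
    - [0,0,0]
    - [0,0,0]
    - [0,0,0]
    - [0,0,0]
    - [0,0,0]
    - [0,0,0]
    - [0,0,0]
    - [0,0,0]
    - [0,0,0]

```text
time: 11.02
eef_pos: [0.5404, 0.044, 0.0772]
tcp_rot: [-0.37, -3.119, 0.002]
wrist_force: [-1.2, -3.0, 5.8]
width: 0.13
```

Request:
carry_out:
  jaw: [-1,-1,-1,-1,-1,-1,-1,-1,-1,-1,-1,-1]
  delta_pos:
    - [0,0,0]
    - [0,0,0]
    - [0,0,0]
    - [0,0,0]
    - [0,0,0]
    - [0,0,0]
    - [0,0,0]
    - [0,0,0]
    - [0,0,0]
    - [0,0,0]
    - [0,0,0]
    - [0,0,0]
  dr:
    - [0,0,0.2]
    - [0,0,0.4]
    - [0,0,0.6]
    - [0,0,0.6]
    - [0,0,0.6]
    - [0,0,0.6]
    - [0,0,0.6]
    - [0,0,0.6]
    - [0,0,0.6]
    - [0,0,0.6]
    - [0,0,0.6]
    - [0,0,0.6]

```text
time: 12.02
eef_pos: [0.5392, 0.0421, 0.0772]
tcp_rot: [-1.411, -2.806, 0.007]
wrist_force: [-3.2, -5.9, 7.3]
width: 0.128
```

Request:
carry_out:
  jaw: [-1,-1,-1,-1,-1,-1,-1,-1,-1,-1,-1,-1]
  delta_pos:
    - [0,0,0]
    - [0,0,0]
    - [0,0,0]
    - [0,0,0]
    - [0,0,0]
    - [0,0,0]
    - [0,0,0]
    - [0,0,0]
    - [0,0,0]
    - [0,0,0]
    - [0,0,0]
    - [0,0,0]
  dr:
    - [0,0,0.6]
    - [0,0,0.6]
    - [0,0,0.6]
    - [0,0,0.6]
    - [0,0,0.6]
    - [0,0,0.6]
    - [0,0,0.6]
    - [0,0,0.6]
    - [0,0,0.6]
    - [0,0,0.6]
    - [0,0,0.5]
    - [0,0,0]

```text
time: 13.02
eef_pos: [0.537, 0.0414, 0.0772]
tcp_rot: [-2.266, -2.173, 0.012]
wrist_force: [-7.6, -7.7, 11.6]
width: 0.129
```

```bash
python3 -c "
from plant import *;from h import *
s=sense();go(s,[.5383,.0448,.077],86.47);print(s['ft_torque'])"
```

```text
t 13.02 pos [0.537  0.0414 0.0772] shift [0.11 0.04 0.01] turn [-0.06  0.04  0.19] q7 0.04 w 0.129 F [-7.6 -7.7 11.6]
[-1.37552596  1.20543353  0.00681905]
```

Request:
carry_out:
  jaw: [-1,-1,-1]
  delta_pos:
    - [0,0,0]
    - [0,0,0]
    - [0,0,0]
  dr:
    - [0,0,0.2]
    - [0,0,0]
    - [0,0,0]

```text
time: 13.27
eef_pos: [0.5369, 0.0414, 0.0772]
tcp_rot: [-2.287, -2.152, 0.012]
wrist_force: [-7.9, -7.1, 11.3]
width: 0.126
```

```bash
python3 -c "
from plant import *;from h import *
s=sense();go(s,[.5383,.0448,.077],86.47);print(s['ft_torque'])"
```

```text
t 13.27 pos [0.5369 0.0414 0.0772] shift [0.11 0.04 0.01] turn [-0.06  0.04  0.01] q7 0.03 w 0.126 F [-7.9 -7.1 11.3]
[-1.29166823  1.34622759  0.02161858]
```

Request:
carry_out:
  jaw: [-0.8,-0.4,0,0.2,0.3,0.4,0.4,0.4,0.4,0.4]
  delta_pos:
    - [0,0,0]
    - [0,0,0]
    - [0,0,0]
    - [0,0,0]
    - [0,0,-0.5]
    - [0,0,-0.8]
    - [0,0,-1]
    - [0,0,-1]
    - [0,0,-0.7]
    - [0,0,0]
  dr:
    - [0,0,0]
    - [0,0,0]
    - [0,0,0]
    - [0,0,0]
    - [0,0,0]
    - [0,0,0]
    - [0,0,0]
    - [0,0,0]
    - [0,0,0]
    - [0,0,0]

```text
time: 14.1
eef_pos: [0.5438, 0.0456, 0.201]
tcp_rot: [2.28, 2.154, 0.012]
wrist_force: [0.3, 0.6, -0.2]
width: 0.699
```

```bash
python3 -c "
from plant import *;from h import *
s=sense();go(s,[.647,.0155,.2],75.5)
f=grab_frame('scene');g=grab_frame('top');pickle.dump(dict(scene=f,top=g),open('f1.pkl','wb'))
r=lambda i:cv2.resize(i,None,fx=3.6,fy=3.6,interpolation=cv2.INTER_CUBIC)
cv2.imwrite('pics/c5.png',np.hstack([r(g['img'][110:250,180:290]),r(f['img'][140:280,205:315])]))"
```

```text
t 14.1 pos [0.5438 0.0456 0.201 ] shift [-0.81  3.49  0.06] turn [ 0.08 -0.03  1.87] q7 -0.01 w 0.699 F [ 0.3  0.6 -0.2]
```

View pics/c5.png

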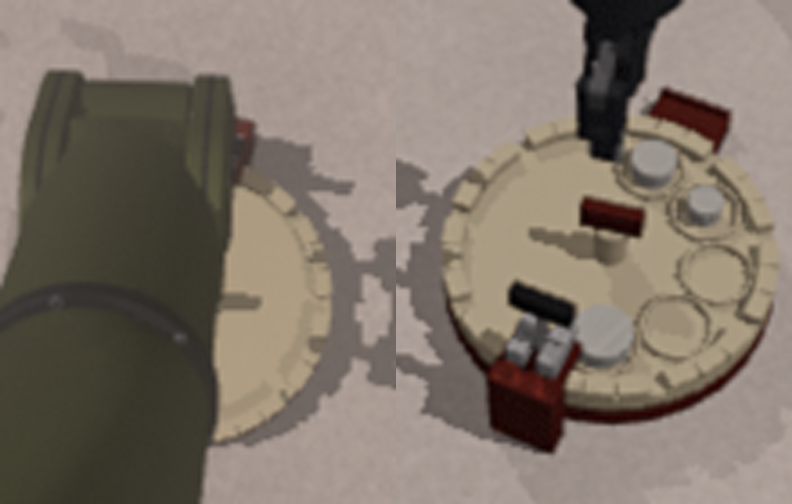

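The middle tin is now at the tongue (scene crop (655,163)), and all tins are in their pockets. Check the angle numerically before dropping the pin.

```bash
python3 - <<'E'
from h import *
A=np.array([.5383,.0448])
yy,xx=np.mgrid[:384,:512]
for n,bc,tins in(("f0",(264,200),[(294,213.5),(240,193.5)]),("f1",(263.5,200),[(263.5,233.5),(277,185.5)])):
    f=pickle.load(open(n+".pkl","rb"))["scene"];h=cv2.cvtColor(f["img"],cv2.COLOR_BGR2HSV).astype(int)
    red=(h[...,1]>110)&((h[...,0]<8)|(h[...,0]>172))&(np.hypot(xx-bc[0],yy-bc[1])<14)
    p=np.argwhere(red)[:,::-1];X=onz(f,p,.085)[:,:2];c=X.mean(0);w,v=np.linalg.eigh(np.cov((X-c).T));e=v[:,1]
    print(n,"bar",len(p),c.round(4),np.degrees(np.arctan2(e[1],e[0])).round(1)%180)
    for t in tins:
        m=(h[...,1]<22)&(h[...,2]>140)&(np.hypot(xx-t[0],yy-t[1])<11)
        m,cc,a=blob(m,t);x=onz(f,cc,.053)[0,:2]-A;print(" tin",cc.round(1),a,"r",np.hypot(*x).round(4),"ang",np.degrees(np.arctan2(x[1],x[0])).round(1))
E
```

```text
f0 bar 84 [0.541  0.0441] 170.3
 tin [293.7 212.5] 142 r 0.0761 ang 87.2
 tin [239.7 191. ] 80 r 0.0798 ang -116.4
f1 bar 111 [0.5395 0.0448] 83.4
 tin [262.4 231.6] 161 r 0.0743 ang 6.2
 tin [276.2 183.5] 85 r 0.0806 ang 166.9
```

Request:
carry_out:
  jaw: [0.4,0.4,0.4,0.4,0.4,0.4,0.4]
  delta_pos:
    - [-0.2,0.7,0]
    - [-0.2,0.9,0]
    - [-0.2,0.9,0]
    - [-0.2,0.7,0]
    - [0,0.3,0]
    - [0,0,0]
    - [0,0,0]
  dr:
    - [0,0,0]
    - [0,0,0]
    - [0,0,0]
    - [0,0,0]
    - [0,0,0.9]
    - [0,0,0.9]
    - [0,0,0]

```text
time: 14.78
eef_pos: [0.6436, 0.0151, 0.1946]
tcp_rot: [-2.478, -1.928, 0.004]
wrist_force: [0.1, 0.4, -0.5]
width: 0.699
```

```bash
python3 -c "
from plant import *;from h import *
s=sense();go(s,[.647,.0155,.125],76.2)"
```

```text
t 14.78 pos [0.6436 0.0151 0.1946] shift [0.04 0.11 2.32] turn [-0.03  0.01 -0.07] q7 -0.12 w 0.699 F [ 0.1  0.4 -0.5]
```

Request:
carry_out:
  jaw: [0.4,0.3,0.2,0.2,0.2,0.2]
  delta_pos:
    - [0.04,0.11,0.3]
    - [0,0,0.7]
    - [0,0,0.7]
    - [0,0,0.4]
    - [0,0,0.2]
    - [0,0,0]
  dr:
    - [0,0,-0.07]
    - [0,0,0]
    - [0,0,0]
    - [0,0,0]
    - [0,0,0]
    - [0,0,0]

```text
time: 15.28
eef_pos: [0.6462, 0.0154, 0.126]
tcp_rot: [-2.467, -1.941, 0.004]
wrist_force: [-0.4, -0.1, 0.3]
width: 0.604
```

```bash
python3 -c "
from plant import *;from h import *
s=sense();go(s,[.647,.0155,.125],76.2)
f=grab_frame('scene')
r=lambda i:cv2.resize(i,None,fx=5,fy=5,interpolation=cv2.INTER_CUBIC)
cv2.imwrite('pics/c6.png',r(f['img'][170:280,205:315]))"
```

```text
t 15.28 pos [0.6462 0.0154 0.126 ] shift [0.01 0.03 0.03] turn [-0.03  0.01  0.03] q7 -0.09 w 0.604 F [-0.4 -0.1  0.3]
```

View pics/c6.png

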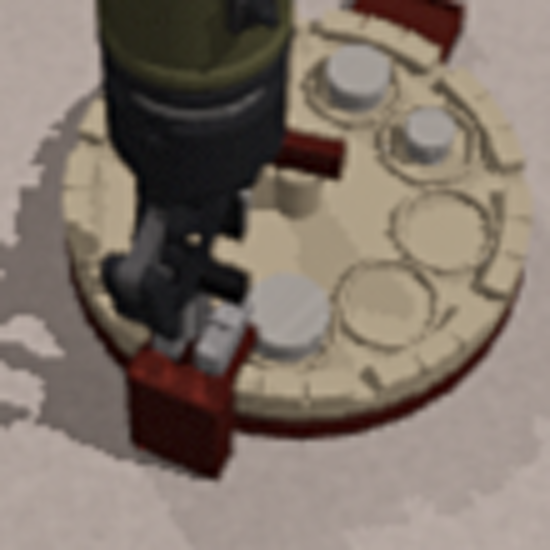

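The fingers straddle the knob bar, whose right end shows at crop (225,280). Close, lift slightly, then turn back.

Request:
carry_out:
  jaw: [-0.2,-0.5,-0.8,-1,-1,-1,-1,-1]
  delta_pos:
    - [0,0,0]
    - [0,0,0]
    - [0,0,0]
    - [0,0,0]
    - [0,0,0]
    - [0,0,0]
    - [0,0,0]
    - [0,0,0]
  dr:
    - [0,0,0]
    - [0,0,0]
    - [0,0,0]
    - [0,0,0]
    - [0,0,0]
    - [0,0,0]
    - [0,0,0]
    - [0,0,0]

```text
time: 16.0
eef_pos: [0.6466, 0.0158, 0.1292]
tcp_rot: [-2.468, -1.94, 0.001]
wrist_force: [-4.9, 1.6, 6.2]
width: 0.123
```

Request:
carry_out:
  jaw: [-1,-1,-1]
  delta_pos:
    - [0,0,-0.06]
    - [0,0,-0.06]
    - [0,0,0]
  dr:
    - [0,0,0]
    - [0,0,0]
    - [0,0,0]

```text
time: 16.25
eef_pos: [0.6466, 0.0157, 0.131]
tcp_rot: [-2.469, -1.94, 0.002]
wrist_force: [-0.7, 1.2, -8.1]
width: 0.128
```

Request:
carry_out:
  jaw: [-1,-1,-1,-1,-1,-1,-1,-1,-1,-1,-1,-1]
  delta_pos:
    - [0,0,0]
    - [0,0,0]
    - [0,0,0]
    - [0,0,0]
    - [0,0,0]
    - [0,0,0]
    - [0,0,0]
    - [0,0,0]
    - [0,0,0]
    - [0,0,0]
    - [0,0,0]
    - [0,0,0]
  dr:
    - [0,0,-0.5]
    - [0,0,-0.8]
    - [0,0,-0.8]
    - [0,0,-0.8]
    - [0,0,-0.8]
    - [0,0,-0.8]
    - [0,0,-0.8]
    - [0,0,-0.8]
    - [0,0,-0.8]
    - [0,0,-0.8]
    - [0,0,-0.8]
    - [0,0,-0.8]

```text
time: 17.25
eef_pos: [0.6478, 0.016, 0.1309]
tcp_rot: [-1.269, -2.874, -0.002]
wrist_force: [1.7, 1.2, -8.0]
width: 0.122
```

Request:
carry_out:
  jaw: [-1,-1,-1,-1,-1,-1,-1,-1]
  delta_pos:
    - [0,0,0]
    - [0,0,0]
    - [0,0,0]
    - [0,0,0]
    - [0,0,0]
    - [0,0,0]
    - [0,0,0]
    - [0,0,0]
  dr:
    - [0,0,-0.8]
    - [0,0,-0.8]
    - [0,0,-0.8]
    - [0,0,-0.8]
    - [0,0,-0.8]
    - [0,0,-0.8]
    - [0,0,-0.7]
    - [0,0,0]

```text
time: 17.92
eef_pos: [0.6482, 0.0167, 0.1311]
tcp_rot: [0.403, 3.115, 0.004]
wrist_force: [2.0, 3.0, -8.2]
width: 0.121
```

```bash
python3 -c "
from plant import *;from h import *
s=sense();go(s,[.647,.0155,.115],166.3)"
```

```text
t 17.92 pos [0.6482 0.0167 0.1311] shift [ 0.03 -0.05  0.54] turn [ 0.03  0.01 -0.18] q7 1.03 w 0.121 F [ 2.   3.  -8.2]
```

Finish the angle and lower slowly.

Request:
carry_out:
  jaw: [-1,-1,-1,-1,-1,-1,-1,-1]
  delta_pos:
    - [0,0,0]
    - [0,0,0]
    - [0,0,0.1]
    - [0,0,0.1]
    - [0,0,0.1]
    - [0,0,0.1]
    - [0,0,0.1]
    - [0,0,0]
  dr:
    - [0,0,-0.18]
    - [0,0,0]
    - [0,0,0]
    - [0,0,0]
    - [0,0,0]
    - [0,0,0]
    - [0,0,0]
    - [0,0,0]

```text
time: 18.58
eef_pos: [0.6482, 0.0166, 0.1163]
tcp_rot: [0.378, 3.118, 0.003]
wrist_force: [1.9, 5.4, -6.2]
width: 0.122
```

```bash
python3 -c "
from plant import *;from h import *
s=sense();go(s,[.647,.0155,.115],166.3)"
```

```text
t 18.58 pos [0.6482 0.0166 0.1163] shift [ 0.03 -0.05  0.04] turn [ 0.02  0.01 -0.02] q7 1.04 w 0.122 F [ 1.9  5.4 -6.2]
```

Request:
carry_out:
  jaw: [-1,-1,-1,-1]
  delta_pos:
    - [0,0,0.05]
    - [0,0,0.05]
    - [0,0,0]
    - [0,0,0]
  dr:
    - [0,0,0]
    - [0,0,0]
    - [0,0,0]
    - [0,0,0]

```text
time: 18.92
eef_pos: [0.6484, 0.0166, 0.1153]
tcp_rot: [0.378, 3.117, 0.003]
wrist_force: [-0.6, 5.1, 4.2]
width: 0.129
```

The pin bottomed out: the force reversed at z 0.1153, where I expected home to be. Release, rise and move off for a clear view.

Request:
carry_out:
  jaw: [-0.6,-0.1,0.4,0.4,0.4,0.4,0.4,0.4,0.4,0.4,0.4,0.4]
  delta_pos:
    - [0,0,0]
    - [0,0,0]
    - [0,0,0]
    - [0,0,0]
    - [0,0,-0.5]
    - [0,0,-0.8]
    - [0,0,-1]
    - [0,0,-1]
    - [0,0,-1]
    - [0.5,0.5,0]
    - [0.8,0.7,0]
    - [0.8,0.7,0]
  dr:
    - [0,0,0]
    - [0,0,0]
    - [0,0,0]
    - [0,0,0]
    - [0,0,0]
    - [0,0,0]
    - [0,0,0]
    - [0,0,0]
    - [0,0,0]
    - [0,0,0]
    - [0,0,0]
    - [0,0,0]

```text
time: 19.92
eef_pos: [0.6001, 0.0845, 0.2432]
tcp_rot: [0.383, 3.116, -0.001]
wrist_force: [-0.6, 0.9, -0.5]
width: 0.696
```

Request:
carry_out:
  jaw: [0.4,0.4,0.4,0.4,0.4,0.4,0.4,0.4,0.4,0.4]
  delta_pos:
    - [0.8,0.7,0]
    - [0.8,0.7,0]
    - [0.8,0.7,0]
    - [0.8,0.7,0]
    - [0.8,0.7,0]
    - [0.8,0.7,0]
    - [0.8,0.7,0]
    - [0.8,0.7,0]
    - [0.4,0.3,0]
    - [0,0,0]
  dr:
    - [0,0,0]
    - [0,0,0]
    - [0,0,0]
    - [0,0,0]
    - [0,0,0]
    - [0,0,0]
    - [0,0,0]
    - [0,0,0]
    - [0,0,0]
    - [0,0,0]

```text
time: 20.75
eef_pos: [0.441, 0.3102, 0.2428]
tcp_rot: [-0.366, -3.119, -0.003]
wrist_force: [-0.1, 0.7, -0.4]
width: 0.697
```

```bash
python3 - <<'E'
from plant import *;from h import *
f=grab_frame('scene');g=grab_frame('top')
A=np.array([.5383,.0448]);yy,xx=np.mgrid[:384,:512]
h=cv2.cvtColor(f["img"],cv2.COLOR_BGR2HSV).astype(int)
m,c,a=blob((h[...,2]<45)&(np.hypot(xx-245,yy-226)<16),(245,226));print("knob px now",c.round(1),a,"(home at start 244.8,227.9)",proj(f,[[.6475,.0165,.117],[.6475,.0165,.125],[.6475,.0165,.131]]).round(1).tolist())
for n,t in(("large",(263.5,233)),("mid",(277,184))):
    m,c,a=blob((h[...,1]<22)&(h[...,2]>140)&(np.hypot(xx-t[0],yy-t[1])<11),t);x=onz(f,c,.053)[0,:2]-A;print(n,c.round(1),a,np.hypot(*x).round(4),np.degrees(np.arctan2(x[1],x[0])).round(1))
r=lambda i:cv2.resize(i,None,fx=3.6,fy=3.6,interpolation=cv2.INTER_CUBIC)
cv2.imwrite('pics/c7.png',np.hstack([r(g['img'][125:265,180:290]),r(f['img'][140:280,205:315])]))
d=pickle.load(open("f0.pkl","rb"))
for n,F in(("scene",f),("top",g)):
    D=cv2.absdiff(F["img"],d[n]["img"]).max(2);print(n,{k:int((D[y-12:y+12,x-12:x+12]>40).sum()) for k,(x,y) in (dict(pot=(399,190),dancer=(405,250),bell=(132,143),dish=(97,200)) if n=="scene" else dict(pot=(112,237),dancer=(112,175),bell=(373,245),dish=(377,177))).items()})
E
```

```text
knob px now [244.7 228. ] 95 (home at start 244.8,227.9) [[244.8, 227.8], [244.8, 225.9], [244.7, 224.5]]
large [262.3 231.6] 162 0.0743 6.0
mid [276.  184.6] 62 0.077 166.2
scene {'pot': 0, 'dancer': 0, 'bell': 2, 'dish': 0}
top {'pot': 9, 'dancer': 0, 'bell': 0, 'dish': 0}
```

View pics/c7.png

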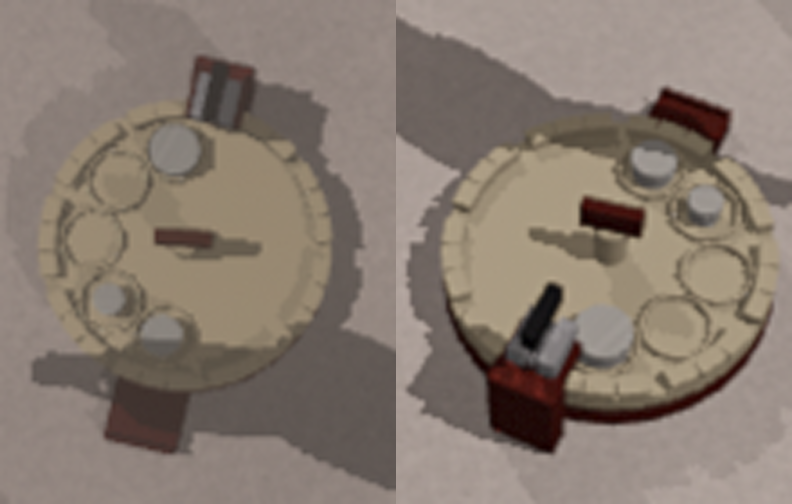

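The knob is back in line at its home pixel, (244.7,228.0) against (244.8,227.9) at the start. The middle tin stands at the tongue (top crop (162,333)), and every tin is in its pocket. Handing in.

```bash
python3 -c "
from plant import *
print(close_job())"
```

```text
the job is handed in; nothing more can be done
None
```

The middle-sized tin now stands at the serving tongue and the plunger is home in the rim notch. I handed the job in at about 21 s.

I lifted the knob 17 mm, turned it a quarter clockwise and let it park. Then I turned the turret -80° by its bar, turned the knob back and lowered the plunger.

**Plunger:** while lowering, the spring still pulled past the height where the pin would sit on the rim. The force reversed only at the expected home height. The knob's final pixel was (244.7, 228.0) against (244.8, 227.9) at the start.

**Tins and surroundings:** all three tins are in their pockets. The pot, bell, dish and dancer looked unchanged in both views. The arm was clear and touching nothing when I handed in.

**Checks that disagreed:**
- **Turret angle:** the large tin had turned about -81° and the middle tin about -77°, a spread I put down to loose pockets and blurred outlines. The bar read about -87°, which I judged skewed by its side faces.
- **Bar grip:** my first grip on the turret's bar was too low and seemed to catch the stem. I opened, rose 4 mm and gripped again before turning anything.

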